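# Refit the cup arm on the sampling stand and load a fresh cup

## Robot

A 6-joint arm with a two-finger parallel gripper is mounted at the origin on a cart in front of the work surface, level with it; the furniture and walls round the work are solid. World frame = base frame: x ahead of the robot, y to its left, z up, the work surface at z = 0. Lengths are in m, angles in rad, forces in N, time in s.
With the tool pointing down it reaches from about 0.3 to 0.775 m from the base axis. Payload 14.6 kg.
Tool frame: the origin (TCP) lies at the very end of the fingers, on their centre line; the grasp point (between the pads) lies 19 mm behind it; z points along the fingers, y is the direction in which the jaws open and shut (so a half turn about z gives the same grasp; the last joint's range is limited). The gripper opens to 94 mm and grips with 3 to 60 N. Pads are 16 mm wide; open, the fingers measure 119 mm over their backs; the gripper's body (75 mm by 177 mm) begins 78 mm behind the grasp point.
Start: joints at [1.092, 0.3, 1.521, -0, 1.321, -0.067], TCP at [0.22, 0.504, 0.205] pointing down, gripper open.
Joint ranges: [-3.03, 3.03], [-0.79, 2.21], [0.23, 2.52], [-1.04, 4.18], [0, 3.07], [-2.55, 2.55]. Speed limits (rad/s): [2.22, 2.22, 2.57, 3.14, 3.14, 3.14].

## Interface

Orientations are given as [roll, pitch, yaw] about the fixed x, y, z axes, in that order (R = Rz(yaw) Ry(pitch) Rx(roll)).
In Python, from station import status, camera, ctrl gives the robot as it stands. The module is installed in compiled form; this text tells all that it offers.
- The arm moves only by the shell command python3 -m jog 'ROWS' [FORCE]. ROWS is JSON, a list of rows, each a list of 7 numbers: the shift along the tool's x, y, z each as a share of 1000 mm, from -1 to 1, then the turn, a rotation vector about the tool's x, y, z each as a share of pi/2 rad, from -1 to 1, then the opening, from -1 (shut) to 1 (fully open), so that 0 is half open. A call has 1 to 20 rows; each row is the pose to reach, as a shift and turn from the pose measured when the call began, along the tool's axes at that moment; what a row does not reach only later rows make up. A row lasts 1/10 s, in which the tool goes at most 50 mm and 8.59 degrees, less where a joint would pass 70% of its speed; a pose out of reach is approached as far as the arm can. A call with a number of a shift or a turn outside -1 to 1 is refused whole. A call with a gripper value outside its range is refused whole. The fingers move at their own pace and stop on an object; FORCE is the grip in N (left out, the last holds). Time passes only in rows, so rows that repeat a pose let the fingers close. It gives the time, the measured TCP pose, the force and the opening at its end, in the units of the state.
- status.get_obs(): the state, without advancing time (a new reading comes with each control period).
- camera(name): name is "scene" or "top"; returns a dict with "image" (420x560x3 uint8, red, green, blue), "fx", "fy", "cx", "cy" (pixels), "k1" (the pictures are not rectified: a ray, as slopes to the right and down, at radius r is drawn at 1 + k1 r^2 times it, then the intrinsics apply), "world_from_camera" (4x4, takes a point from camera to world coordinates). Camera axes: x right, y down, z forward; pixel columns grow to the right and rows downward; lengths in m; the calibration is good to about 2 mm. A picture is of the moment at which its call begins. There is no depth.
- ctrl.hand_in(): hands the job in, once; it reports no verdict.
The state is a dict: "time_s": time; "qpos": joint angles; "joint_vel": joint speeds; "tau": joint torques, N m; "ee_pos": TCP position; "eef_rot": TCP orientation; "force": force on the tool from outside, world axes, zero at the start; "moment": the same for the moment, N m; "grip_width": finger opening in m.
Only numpy, scipy, OpenCV 4.12 (cv2) and the standard library are available. Lean on these libraries where they do the work, as an engineer would, in place of code of your own. Each camera call takes 0.05 s, during which the arm holds its last target.

## Task

The cup arm of the sampling stand has been washed and lies on the wire drip rack: slide its square sleeve onto the stand's slanted spigot, hole upward, so that the flared mouth presses the spring button in, and on down to the collar until the button pops out through the hole. Then lift the top cup off the nested stack, leaving the other two cups standing where they are, and set it upright down into the ring of the arm and let go. Do not push the things lying round about away.

Things in the scene. Friction and masses are not known exactly. Their poses are not given: they have to be found in the camera images.
- spigot_root (a point): Centre of the collar's face (46 mm square) on the fixed grey stand (base 285 x 100 mm, 17 mm high), 88 mm above the bench. x points along the square steel spigot that leaves it, rising 30 degrees from level and leaning away from the robot; z is the spigot's upper side; y is level. The spigot is 20.4 mm square for 78 mm, then a black round nose tapers from 19 to 11 mm.
- spigot_tip (a point): End of the spigot's nose, 92 mm from spigot_root along its x; same axes.
- button_top (a point): Top of the spring button: a polished steel dome of 6 mm radius in the upper side of the spigot, 45 mm from the collar, standing 6 mm proud of the spigot when out. This point moves with it.
- button (a joint): How far the button is pressed in, m: 0 fully out, 0.007 fully in; spring 2.8 N at 0 to 5.6 N fully in. About 0.004 to 0.005 while the sleeve's wall covers it. Pushing the sleeve over it takes about 8 to 15 N along the spigot.
- cup_arm: Loose cup arm, 0.17 kg: square aluminium sleeve, outside 28, inside 22.5, 130 mm long, mouth flared at 30 degrees over its first 10 mm (39 mm outside). Origin: centre of the mouth; x along the sleeve to the plugged end with the ring; z the side with the hole. Starts level on the rack, axis 54 mm up, hole up; grip its sides 75 mm from the mouth. Fully on, the mouth meets the collar.
- sleeve_hole (a point): Square hole of 15 mm in the sleeve's upper wall, 45 mm from the mouth; the point lies 16 mm above the sleeve's axis (2 mm above the upper wall), where the button's top comes when it is through. Axes as cup_arm.
- cup_ring: Steel ring of the cup arm: inside 53, outside 63, 12 mm high. Origin at its centre, 182 mm from the mouth along the sleeve's x and 7 mm below the axis, on a steel strap; z is the ring's axis, upright once the arm is on the spigot, when the ring is about 173 mm above the bench.
- rack: Fixed drip rack of steel wire, 150 x 70 mm; origin under its centre, x along the sleeve that lies on it, whose mouth is 73 mm from the centre towards -x. Two wire saddles cross under the sleeve 45 mm to either side of the centre, 50 mm high at their ends; the sleeve's underside is 40 mm up.
- cup_top: Top one of three equal white plastic sample cups nested in one another, 100 mm high, 30 g: foot 42 mm, wall 59 mm under the rolled rim, rim 62 mm across. Origin: centre of the underside, z up; the rim is 100 mm above it and 42 mm above the next cup's rim. In the arm's ring it rests by its taper, underside about 45 to 55 mm below the ring's centre.
- cup_mid: Middle cup of the stack, same cup; its underside is 42 mm above the bench.
- cup_low: Lowest cup of the stack, same cup, standing on the bench. Stack and rack stand on either side of the stand, either way round. Tallest neighbour: the fixed printer at the left (255 mm high, from x = 0.55 and y = 0.32 m on).
- timer: Bystander: small white lab timer, 62 x 62 x 19 mm, origin at its underside.
- marker: Bystander: marker pen lying flat, 146 mm long, 14 mm thick.
- tweezers: Bystander: steel tweezers lying flat, 126 mm long.
- petri_dish: Bystander: clear petri dish, 64 mm across, 12 mm high.
- small_beaker: Bystander: small glass beaker, 58 mm across, 68 mm high.
Mind the look-alikes: they are no part of the job. Leave any purple look-alike of the cup_top alone.

How it is judged:
By the outcome, as a careful person would: the job done as asked, in the order asked, and still so for the second after the job is handed in, with the robot touching nothing.
It also fails if it takes over 54 s, if anything falls off the work surface, if the arm or the gripper's body presses on something with over 40 N, if the wrist force passes 120 N, or if a joint passes its speed limit or range.

## Working session

There is one attempt and no reset: what is moved stays moved. The work goes in short steps, Python scripts to look and compute and a shell command to move; the robot and the scene stay as the last step left them, time stands still between calls to the robot, and variables do not carry over. Pictures are saved under pics/ and viewed, and the job is handed in when it is done.

```bash
mkdir -p pics; ls
python3 - <<'E'
from station import status,camera,ctrl
import cv2,numpy as np
print(status.get_obs())
for n in("scene","top"):
    c=camera(n); cv2.imwrite(f"pics/{n}0.png",c["image"][:,:,::-1]); np.savez(f"{n}0.npz",**c)
    print(n,{k:v for k,v in c.items() if k!="image"})
E
```

```text
pics
{'time_s': 0.0, 'qpos': array([ 1.09240473e+00,  3.00452289e-01,  1.52160891e+00, -2.64229534e-05,
        1.32070806e+00, -6.65903202e-02]), 'joint_vel': array([ 4.45351670e-04, -7.77510899e-04,  7.80160325e-04,  2.56885459e-04,
       -9.85773666e-05,  1.76065862e-03]), 'tau': array([-1.25514340e-03, -5.31795502e+01, -3.52747858e+01,  7.07269949e-02,
        2.42416654e-02, -9.89131900e-05]), 'ee_pos': array([0.22001964, 0.50377227, 0.20488488]), 'eef_rot': array([-3.14041695e+00, -5.27565490e-05,  2.72979790e+00]), 'force': array([-0.10531206, -1.10647971,  0.14162231]), 'moment': array([0.00261925, 0.00394259, 0.01775814]), 'grip_width': 0.09459910680034936}
scene {'fx': 400.9138237827745, 'fy': 400.9138237827745, 'cx': 278.7548153021273, 'cy': 213.69085643009805, 'k1': 0.029734411904346336, 'world_from_camera': array([[ 5.43453772e-01, -4.93774920e-01,  6.78855159e-01,
        -1.86845711e-01],
       [-8.39439095e-01, -3.19617273e-01,  4.39530208e-01,
        -4.83363997e-01],
       [-5.51583218e-05, -8.08721909e-01, -5.88191185e-01,
         7.20020896e-01],
       [ 0.00000000e+00,  0.00000000e+00,  0.00000000e+00,
         1.00000000e+00]])}
top {'fx': 536.8220088830811, 'fy': 536.8220088830811, 'cx': 293.13284562814334, 'cy': 202.81629651010763, 'k1': 0.06350190809428569, 'world_from_camera': array([[ 0.00492925, -0.98858525,  0.15058186,  0.3478827 ],
       [-0.99998551, -0.00454697,  0.00288285, -0.02025441],
       [-0.00216526, -0.15059389, -0.98859334,  1.51837172],
       [ 0.        ,  0.        ,  0.        ,  1.        ]])}
```

View pics/scene0.png

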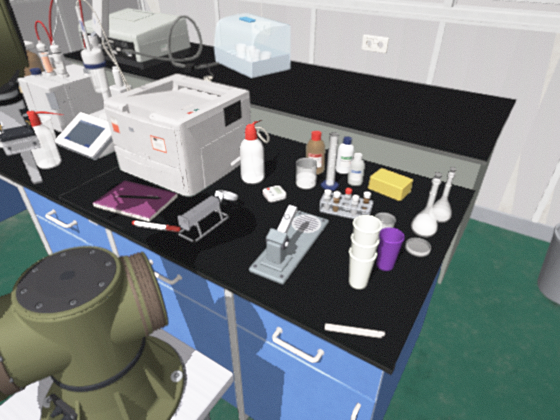

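View pics/top0.png

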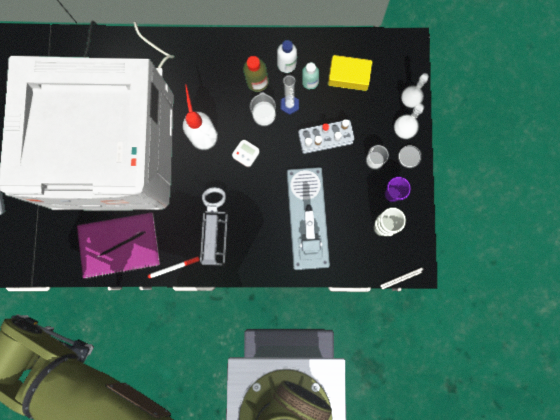

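The scene shows the arm on the rack with its ring away from the robot (top view ~(212,235), ring (213,197)). The stand is at (308,220), the stack at (391,222) and the purple look-alike at (398,189). Next I'll zoom in.

```bash
cat > h.py <<'E'
import numpy as np,cv2
from scipy.spatial.transform import Rotation as Rn
def load(n): return dict(np.load(n+".npz"))
def K(c): return np.array([[c["fx"],0,c["cx"]],[0,c["fy"],c["cy"]],[0,0,1.]])
def D(c): return np.array([float(c["k1"]),0,0,0,0])
def ray(c,p):
    u=cv2.undistortPoints(np.array([[p]],float),K(c),D(c))[0,0]
    T=c["world_from_camera"]; d=T[:3,:3]@np.array([u[0],u[1],1]); return T[:3,3],d/np.linalg.norm(d)
def onz(c,p,z):
    o,d=ray(c,p); return o+d*(z-o[2])/d[2]
def tri(c1,p1,c2,p2):
    o1,d1=ray(c1,p1);o2,d2=ray(c2,p2)
    s=np.linalg.lstsq(np.stack([d1,-d2],1),o2-o1,rcond=None)[0]
    a=o1+s[0]*d1;b=o2+s[1]*d2; return (a+b)/2,np.linalg.norm(a-b)
def proj(c,P):
    T=np.linalg.inv(c["world_from_camera"]); P=np.atleast_2d(np.asarray(P,float))
    return cv2.projectPoints(P,cv2.Rodrigues(T[:3,:3])[0],T[:3,3],K(c),D(c))[0][:,0]
def crop(c,x0,y0,w,h,s,name):
    im=c["image"][y0:y0+h,x0:x0+w,::-1]; cv2.imwrite("pics/"+name,cv2.resize(im,None,fx=s,fy=s,interpolation=cv2.INTER_CUBIC))
E
python3 - <<'E'
from h import *
t=load("top0");s=load("scene0")
crop(t,190,160,133,120,6,"t_arm.png"); crop(t,340,140,100,150,4,"t_stack.png")
crop(s,165,180,170,110,4.5,"s_arm.png"); crop(s,330,200,110,100,6,"s_stack.png")
E
```

```text
(no output)
```

View pics/t_arm.png

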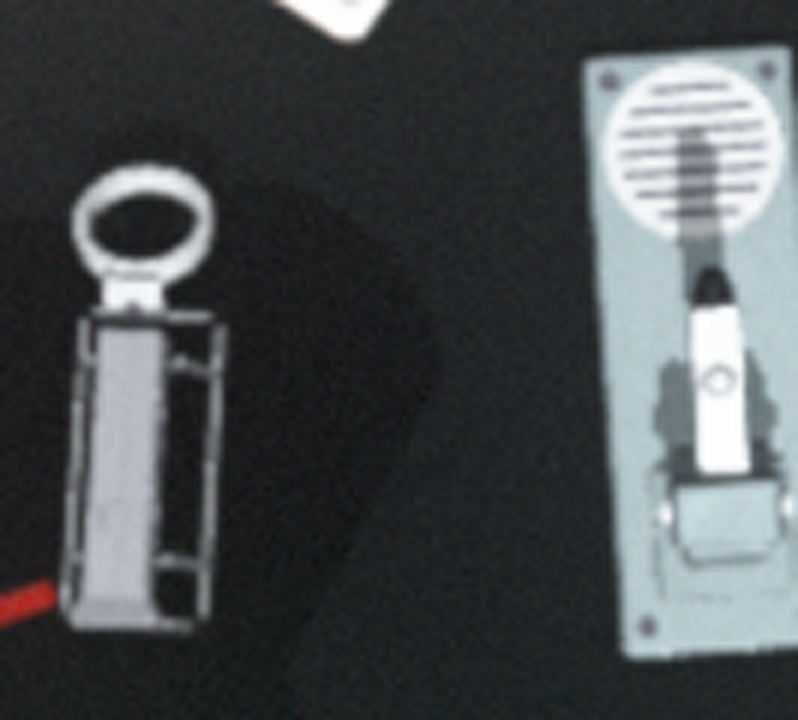

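View pics/t_stack.png

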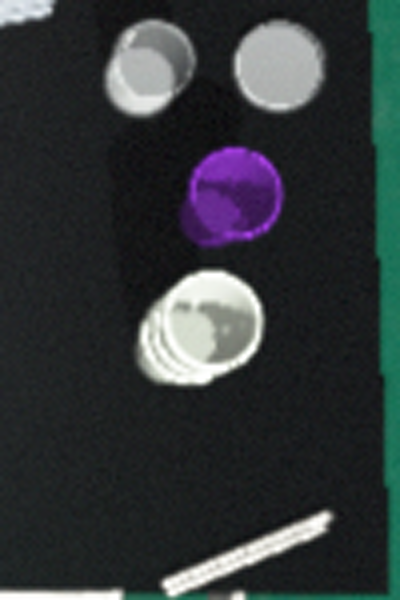

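View pics/s_arm.png

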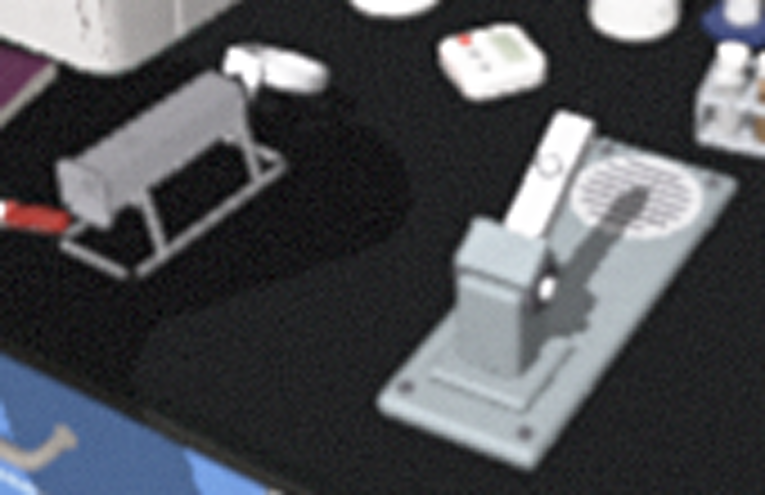

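View pics/s_stack.png

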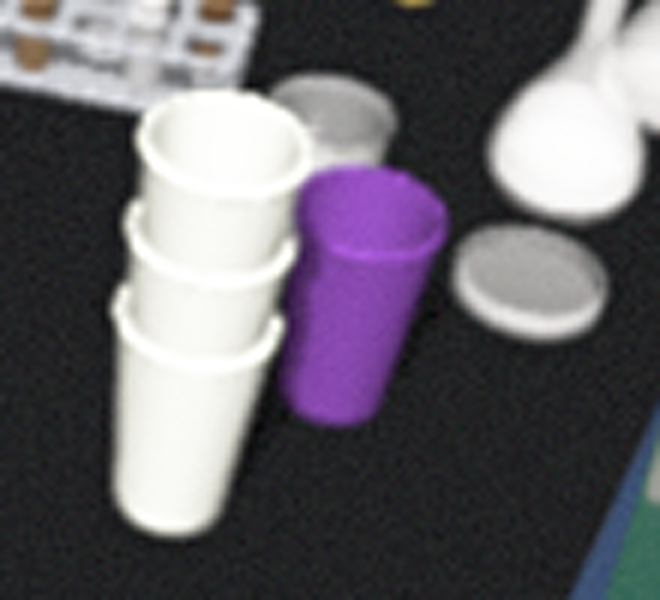

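Run:
```python
from h import *
np.set_printoptions(precision=4,suppress=True)
t=load("top0");s=load("scene0")
g=t["image"].astype(int)
def P(c,x,y,x0,y0,sc): return ((x+.5)/sc-.5+x0,(y+.5)/sc-.5+y0)
T=lambda x,y:P(t,x,y,190,160,6)
# profiles
for r in (218,222,226,230,234,238,242,246,250,254,258): print(r,g[r,200:222].sum(1)//3)
print()
for r in range(206,246,3): print(r,g[r,298:322].sum(1)//3)
# base
for n,p in dict(tl=(584,55),tr=(790,47),bl=(625,658)).items(): print(n,onz(t,T(*p),.017))
print('ring',onz(t,T(145,222),.050))
print('btn',onz(t,T(719,381),.1245))
```

```text
218 [ 23  28  57 124 123  76 141 187 187 187 186 187 184 188 185 184 155 103
  60  38  41  30]
222 [ 33  35  75 103  82  79 149 183 184 187 191 188 186 188 187 178 141  83
  57  49  44  47]
226 [ 29  39  94  99  71 107 168 185 189 188 191 186 187 189 186 179 145  82
  36  28  27  30]
230 [ 24  47 122 115  67 125 179 188 187 188 188 186 190 189 185 162 119  72
  32  27  26  24]
234 [ 33  58 129 121  73 143 186 187 188 191 186 184 189 188 187 155 106  65
  32  25  26  21]
238 [ 36  86 120  97  79 151 187 191 190 189 185 189 188 187 181 144  80  43
  28  28  27  26]
242 [ 48 121 120  72 111 168 190 187 190 188 187 187 190 189 178 147  80  35
  31  28  23  27]
246 [ 50 124 112  61 142 180 175 174 188 189 187 184 189 186 168 137  90  38
  26  25  29  25]
250 [ 60 128 109  75 148 188 189 192 192 185 186 188 194 185 153 109  70  31
  33  28  29  27]
254 [ 82 102  80  96 161 189 191 192 190 189 191 189 189 183 142  96  88  91
  85  77  73  79]
258 [145 133  72 116 172 187 192 187 188 184 189 191 189 183 145  78  34  33
  27  28  26  26]

206 [197 198 195 196 195 170 123 103  69  47  48  52  
[... 829 characters left out ...]
2 252 241 161 123
 120 121 130 157 196 199]
233 [196 183 154 120 116 118 118 130 223 252 252 252 252 253 252 246 181 104
  89 104 151 197 198 192]
236 [191 174 141 105  86  81  79 107 217 252 252 252 252 252 252 249 213 107
  84  83  95 116 155 191]
239 [170 172 159 121  78  72  73  74  92 113 120 117 118 118 117 112 103  90
  85  88  91 106 138 171]
242 [178 179 167 128 137 184 198 202 205 210 207 209 206 208 208 207 207 210
 211 209 199 168 162 200]
245 [191 198 231 231 164 196 212 214 213 213 210 208 206 206 204 204 207 209
 207 207 202 180 189 226]
tl [0.6749 0.0024 0.017 ]
tr [ 0.6792 -0.0957  0.017 ]
bl [ 0.3902 -0.0185  0.017 ]
ring [0.588  0.2039 0.05  ]
btn [ 0.5069 -0.059   0.1245]
```

Run:
```python
from h import *
np.set_printoptions(precision=4,suppress=True)
t=load("top0");s=load("scene0")
g=t["image"].astype(float).mean(2)
def edge(r,a,b,lev,rise):
    v=g[r]
    for x in range(a,b):
        if (v[x]<lev<=v[x+1]) if rise else (v[x]>lev>=v[x+1]): return x+(lev-v[x])/(v[x+1]-v[x])
def fit(pts,zf):
    P=np.array([onz(t,p,zf(p)) for p in pts]); k=np.polyfit(P[:,0],P[:,1],1); return k,P
rows=range(220,259,2)
L=[(edge(r,203,210,130,True),r) for r in rows]
R=[(edge(r,210,220,165,False),r) for r in rows]
for n,E in(("L",L),("R",R)):
    k,P=fit(E,lambda p:.068); print("sleeve",n,np.degrees(np.arctan(k[0])),np.polyval(k,.48),np.std(P[:,1]-np.polyval(k,P[:,0])))
# base long edges
rows=range(175,262,4)
L=[(edge(r,285,298,110,True),r) for r in rows]; R=[(edge(r,318,332,110,False),r) for r in rows]
for n,E in(("L",L),("R",R)):
    E=[e for e in E if e[0]]
    k,P=fit(E,lambda p:.017); print("base",n,np.degrees(np.arctan(k[0])),np.polyval(k,.5),np.std(P[:,1]-np.polyval(k,P[:,0])))
# spigot: z of upper face at image row, approx linear
rows=range(225,238)
# upper face points: d along from root: z=.088+d/2+.0088
L=[(edge(r,303,309,185,True),r) for r in rows]; R=[(edge(r,309,318,200,False),r) for r in rows]
d=lambda p:(238-p[1])*.0030
for n,E in(("L",L),("R",R)):
    k,P=fit(E,lambda p:.0968+d(p)*.5); print("spig",n,np.degrees(np.arctan(k[0])),np.polyval(k,.49),P[0],P[-1])
# scene button
S=lambda x,y:((x+.5)/4.5-.5+165,(y+.5)/4.5-.5+180)
T=lambda x,y:((x+.5)/6-.5+190,(y+.5)/6-.5+160)
print("btn tri",tri(t,T(719,381),s,S(548,162)))
print("ring tri",tri(t,T(143,222),s,S(282,73)))
print("tip tri",tri(t,T(714,270),s,S(590,118)))
```

```text
sleeve L -2.015426418927179 0.22251514846524945 0.0004791961414759708
sleeve R -1.8832173555284204 0.19577405768773945 0.0002927664382846963
base L 4.416048112110406 -0.009720736341092724 0.0002833611853966351
base R 4.417331765595104 -0.10923519206582677 0.0003869513281360783
spig L 2.410769949452785 -0.04932210673165788 [ 0.5027 -0.0489  0.1163] [ 0.4727 -0.0506  0.0983]
spig R 5.609687736235341 -0.0705337166966879 [ 0.5028 -0.0696  0.1163] [ 0.4728 -0.0725  0.0983]
btn tri (array([ 0.5066, -0.0583,  0.1228]), np.float64(0.0017167884734446547))
ring tri (array([0.5891, 0.2065, 0.0413]), np.float64(0.0008246931326203451))
tip tri (array([ 0.5554, -0.0562,  0.1233]), np.float64(0.0014617760632226664))
```

```bash
cat >> h.py <<'E'
def sleeve_pose_to_tcp(mouth,Rs,d=.075):
    # tool z=-sleeve z, tool y= sleeve y -> tool x = y x z
    R=np.stack([-Rs[:,0],Rs[:,1],-Rs[:,2]],1)
    return mouth+Rs[:,0]*d-Rs[:,2]*.019,R
def go(pt,R,obs=None):
    from station import status
    o=status.get_obs(); R0=Rn.from_euler('xyz',o["eef_rot"]).as_matrix()
    sh=R0.T@(np.asarray(pt)-o["ee_pos"]); rv=Rn.from_matrix(R0.T@R).as_rotvec()/(np.pi/2)
    print("shift",np.round(sh,4),"turn",np.round(rv,4),"norm mm",np.linalg.norm(sh)*1e3,"deg",np.linalg.norm(rv)*90)
def st():
    from station import status
    o=status.get_obs(); print(o["time_s"],o["ee_pos"].round(4),np.degrees(o["eef_rot"]).round(2),"F",o["force"].round(1),"M",o["moment"].round(2),"w",round(o["grip_width"],4),"q",o["qpos"].round(2))
def Rz(deg): return Rn.from_euler('z',deg,degrees=True).as_matrix()
ARM_YAW=-1.95
E
python3 - <<'E'
from h import *
np.set_printoptions(precision=4,suppress=True)
t=load("top0");s=load("scene0")
S=lambda x,y:((x+.5)/4.5-.5+165,(y+.5)/4.5-.5+180)
T=lambda x,y:((x+.5)/6-.5+190,(y+.5)/6-.5+160)
print(onz(t,T(120,600),.0735),onz(t,T(120,628),.0735),onz(t,T(120,628),.035))
o,d=ray(s,S(84,192)); n=np.array([.034,1,0]); k=(.2088+.034*.48-n@o)/(n@d); print("mouth",o+k*d)
for x in (.402,.405,.408):
  y=.2088-.034*(x-.48); Rs=Rz(ARM_YAW)
  for z in(-.0195,.0195):
    for yy in (-.0195,.0195):
      p=np.array([x,y,.054])+Rs@[0,yy,z]
      a=proj(s,p)[0]; b=proj(t,p)[0]; print(x,((a-[165,180]+.5)*4.5-.5).round(),((b-[190,160]+.5)*6-.5).round())
p,R=sleeve_pose_to_tcp(np.array([.406,.2113,.13]),Rz(ARM_YAW)); print(p); go(p,R)
E
```

```text
[0.4134 0.2066 0.0735] [0.401  0.2063 0.0735] [0.4024 0.2123 0.035 ]
mouth [0.4055 0.2113 0.0548]
0.402 [107. 232.] [165. 630.]
0.402 [ 62. 210.] [ 79. 627.]
0.402 [ 99. 181.] [152. 627.]
0.402 [ 52. 159.] [ 65. 624.]
0.405 [111. 230.] [165. 624.]
0.405 [ 66. 208.] [ 80. 621.]
0.405 [102. 179.] [153. 620.]
0.405 [ 56. 157.] [ 65. 617.]
0.408 [114. 227.] [166. 617.]
0.408 [ 69. 205.] [ 80. 614.]
0.408 [106. 176.] [153. 614.]
0.408 [ 60. 154.] [ 65. 610.]
[0.481  0.2087 0.111 ]
shift [-0.3572 -0.1659  0.0941] turn [-0.0006 -0.0002 -0.2405] norm mm 404.92960509782563 deg 21.645558718603805
```

```bash
python3 -m jog '[[-0.357,-0.166,0.094,0,0,-0.24,1],[-0.357,-0.166,0.094,0,0,-0.24,1],[-0.357,-0.166,0.094,0,0,-0.24,1],[-0.357,-0.166,0.094,0,0,-0.24,1],[-0.357,-0.166,0.094,0,0,-0.24,1],[-0.357,-0.166,0.094,0,0,-0.24,1],[-0.357,-0.166,0.094,0,0,-0.24,1],[-0.357,-0.166,0.094,0,0,-0.24,1],[-0.357,-0.166,0.094,0,0,-0.24,1],[-0.357,-0.166,0.094,0,0,-0.24,1],[-0.357,-0.166,0.094,0,0,-0.24,1],[-0.357,-0.166,0.094,0,0,-0.24,1],[-0.357,-0.166,0.094,0,0,-0.24,1],[-0.357,-0.166,0.094,0,0,-0.24,1]]'
python3 - <<'E'
from h import *
st()
p,R=sleeve_pose_to_tcp(np.array([.4045,.2113,.054]),Rz(ARM_YAW)); print(p); go(p,R)
E
```

```text
time_s: 1.5
ee_pos: [0.4804, 0.2095, 0.1114]
eef_rot: [-3.141, 0.0, 3.108]
force: [-0.5, 0.1, 0.8]
grip_width: 0.0941
1.5 [0.4804 0.2095 0.1114] [-179.96    0.    178.08] F [-0.5  0.1  0.8] M [0.04 0.04 0.03] w 0.0941 q [ 0.34  0.34  1.7  -0.    1.1  -1.2 ]
[0.47945657 0.20874795 0.035     ]
shift [ 0.0009 -0.0007  0.0764] turn [-0.0005  0.      0.0004] norm mm 76.42589976422641 deg 0.05367525354658634
```

```bash
python3 -m jog '[[0.001,-0.001,0.03,0,0,0,1],[0.001,-0.001,0.06,0,0,0,1],[0.001,-0.001,0.076,0,0,0,1],[0.001,-0.001,0.076,0,0,0,1],[0.001,-0.001,0.076,0,0,0,-1],[0.001,-0.001,0.076,0,0,0,-1],[0.001,-0.001,0.076,0,0,0,-1],[0.001,-0.001,0.076,0,0,0,-1],[0.001,-0.001,0.076,0,0,0,-1],[0.001,-0.001,0.076,0,0,0,-1],[0.001,-0.001,0.076,0,0,0,-1],[0.001,-0.001,0.076,0,0,0,-1]]' 45
python3 - <<'E'
from h import *
st()
E
```

```text
time_s: 2.7
ee_pos: [0.4793, 0.2085, 0.0354]
eef_rot: [-3.141, -0.0, 3.108]
force: [1.4, -1.1, -0.2]
grip_width: 0.0332
2.7 [0.4793 0.2085 0.0354] [-179.96   -0.    178.08] F [ 1.4 -1.1 -0.2] M [0.   0.05 0.06] w 0.0332 q [ 0.34  0.45  1.75 -0.    0.94 -1.2 ]
```

```bash
python3 -m jog '[[0,0,0,0,0,0,-1],[0,0,0,0,0,0,-1],[0,0,0,0,0,0,-1],[0,0,0,0,0,0,-1]]' 45
python3 - <<'E'
from h import *
st()
E
```

```text
time_s: 3.1
ee_pos: [0.4793, 0.2084, 0.0354]
eef_rot: [-3.141, -0.0, 3.108]
force: [-0.4, -0.2, 0.7]
grip_width: 0.028
3.1 [0.4793 0.2084 0.0354] [-179.96   -0.    178.08] F [-0.4 -0.2  0.7] M [-0.1   0.03  0.01] w 0.028 q [ 0.34  0.45  1.75 -0.    0.94 -1.2 ]
```

```bash
python3 -m jog '[[0,0,-0.05,0,0,0,-1],[0,0,-0.1,0,0,0,-1],[0,0,-0.15,0,0,0,-1],[0,0,-0.17,0,0,0,-1],[0,0,-0.17,0,0,0,-1],[0,0,-0.17,0,0,0,-1]]' 50
cat >> h.py <<'E'
YAW=4.4; ROOT=np.array([.4755,-.0614,.088])
def Rs_of(yaw=YAW,pit=30): return Rz(yaw)@Rn.from_euler('y',-pit,degrees=True).as_matrix()
E
python3 - <<'E'
from h import *
st()
from station import camera
for n in("scene","top"):
    c=camera(n); cv2.imwrite(f"pics/{n}1.png",c["image"][:,:,::-1]); np.savez(f"{n}1.npz",**c)
crop(load("top1"),150,150,180,130,4.4,"t1.png");crop(load("scene1"),150,120,180,130,4.4,"s1.png")
Rs=Rs_of(); p,R=sleeve_pose_to_tcp(ROOT+Rs[:,0]*.13,Rs); print(p); go(p,R)
E
```

```text
time_s: 3.7
ee_pos: [0.4789, 0.2084, 0.2042]
eef_rot: [-3.14, -0.001, 3.108]
force: [0.8, -0.1, -2.0]
grip_width: 0.0276
3.7 [0.4789 0.2084 0.2042] [-1.7993e+02 -7.0000e-02  1.7808e+02] F [ 0.8 -0.1 -2. ] M [ 0.05  0.06 -0.01] w 0.0276 q [ 0.34  0.24  1.6  -0.    1.3  -1.2 ]
[ 0.66198397 -0.04705084  0.17404552]
shift [-0.1919 -0.249   0.0293] turn [-0.0195 -0.335  -0.0683] norm mm 315.7407624049452 deg 30.81923333827032
```

View pics/t1.png

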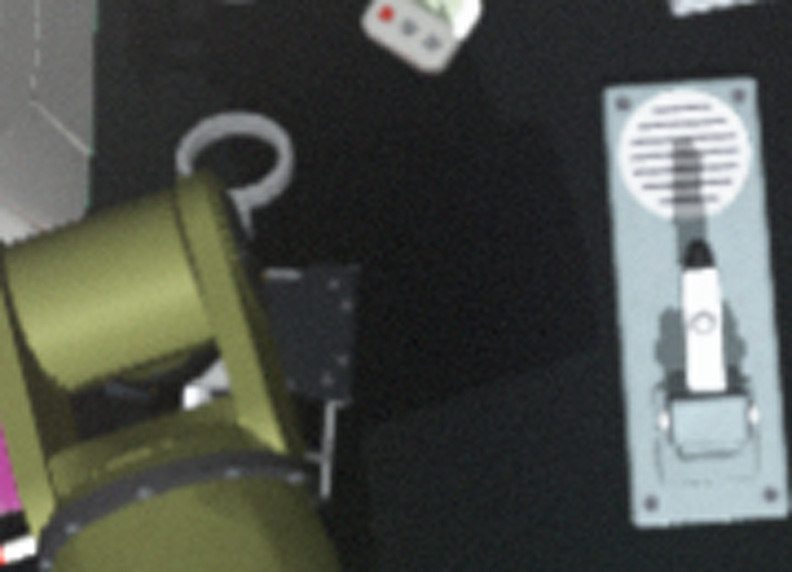

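View pics/s1.png

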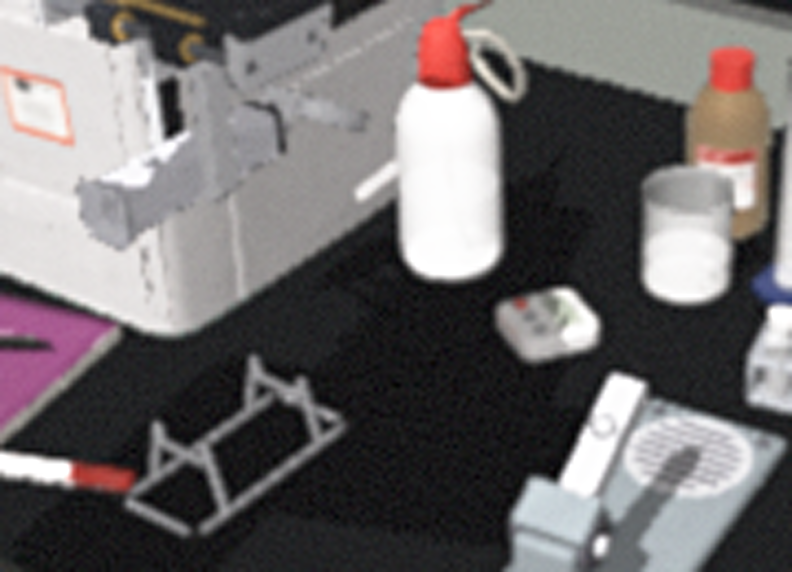

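The sleeve is off the rack and held between the fingers (scene crop ~(180,180)), and the rack is empty. Now to the pose in line with the spigot.

```bash
python3 -m jog '[[-0.192,-0.249,0.029,-0.02,-0.335,-0.068,-1],[-0.192,-0.249,0.029,-0.02,-0.335,-0.068,-1],[-0.192,-0.249,0.029,-0.02,-0.335,-0.068,-1],[-0.192,-0.249,0.029,-0.02,-0.335,-0.068,-1],[-0.192,-0.249,0.029,-0.02,-0.335,-0.068,-1],[-0.192,-0.249,0.029,-0.02,-0.335,-0.068,-1],[-0.192,-0.249,0.029,-0.02,-0.335,-0.068,-1],[-0.192,-0.249,0.029,-0.02,-0.335,-0.068,-1],[-0.192,-0.249,0.029,-0.02,-0.335,-0.068,-1],[-0.192,-0.249,0.029,-0.02,-0.335,-0.068,-1],[-0.192,-0.249,0.029,-0.02,-0.335,-0.068,-1],[-0.192,-0.249,0.029,-0.02,-0.335,-0.068,-1]]' 50
python3 - <<'E'
from h import *
st()
from station import camera
for n in("scene","top"):
    c=camera(n); cv2.imwrite(f"pics/{n}2.png",c["image"][:,:,::-1]); np.savez(f"{n}2.npz",**c)
crop(load("top2"),240,120,130,160,3.7,"t2.png");crop(load("scene2"),220,140,150,130,4.5,"s2.png")
Rs=Rs_of(); p,R=sleeve_pose_to_tcp(ROOT+Rs[:,0]*.13,Rs); print(p); go(p,R)
E
```

```text
time_s: 5.0
ee_pos: [0.6619, -0.0461, 0.1746]
eef_rot: [3.141, 0.524, -3.064]
force: [-0.7, 0.3, -1.1]
grip_width: 0.0276
5.0 [ 0.6619 -0.0461  0.1746] [ 179.95   30.02 -175.58] F [-0.7  0.3 -1.1] M [ 0.04  0.37 -0.04] w 0.0276 q [-0.18  0.32  1.66  0.21  0.66 -1.96]
[ 0.66198397 -0.04705084  0.17404552]
shift [ 0.0004 -0.0005  0.0004] turn [ 0.0006  0.0003 -0.    ] norm mm 0.7940593084648179 deg 0.05761654751549379
```

View pics/t2.png

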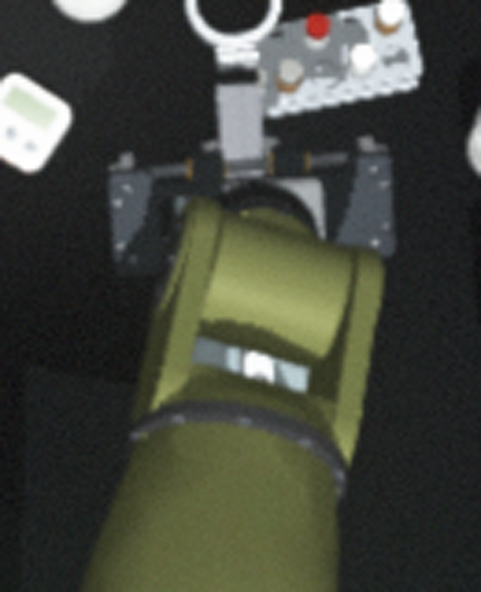

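View pics/s2.png

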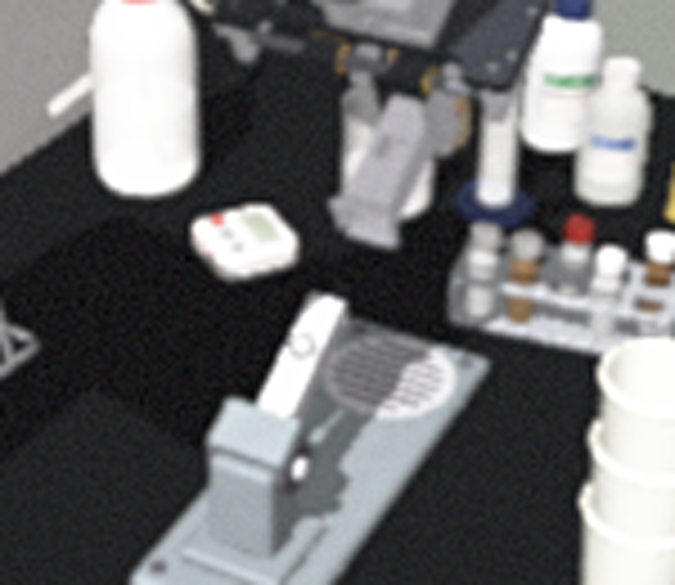

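The sleeve is in line ahead of the nose (scene crop: mouth face ~(365,222), nose ~(325,298)). Now I'll compare the predicted mouth and spigot points with the picture.

Run:
```python
from h import *
from station import status
s=load("scene2"); o=status.get_obs()
R0=Rn.from_euler('xyz',o["eef_rot"]).as_matrix(); Rs=np.stack([-R0[:,0],R0[:,1],-R0[:,2]],1)
m=o["ee_pos"]+Rs[:,2]*.019-Rs[:,0]*.075
im=cv2.resize(s["image"][:,:,::-1][140:270,220:370],None,fx=5,fy=5,interpolation=cv2.INTER_CUBIC)
def dot(P,col):
    for a in proj(s,P):
        q=((a-[220,140]+.5)*5-.5).round().astype(int); cv2.circle(im,tuple(int(v) for v in q),2,col,-1)
dot([m+Rs@[0,y,z] for y in(-.0195,.0195) for z in(-.0195,.0195)],(0,0,255))
dot([m+Rs@[.13,y,z] for y in(-.014,.014) for z in(.014,)],(0,255,255))
Rp=Rs_of()
dot([ROOT+Rp@[x,y,.0102] for x in(0,.078) for y in(-.0102,.0102)],(0,0,255))
dot([ROOT+Rp@[.045,0,.0162]],(0,255,0)); dot([ROOT+Rp@[.092,0,0]],(255,0,255))
dot([ROOT+Rp@[0,y,z] for y in(-.023,.023) for z in(-.023,.023)],(255,0,0))
cv2.imwrite("pics/chk2.png",im)
t=load("top0")
im=cv2.resize(t["image"][:,:,::-1][170:260,270:350],None,fx=6,fy=6,interpolation=cv2.INTER_CUBIC)
def dot(P,col):
    for a in proj(t,P):
        q=((a-[270,170]+.5)*6-.5).round().astype(int); cv2.circle(im,tuple(int(v) for v in q),2,col,-1)
dot([ROOT+Rp@[x,y,.0102] for x in(0,.078) for y in(-.0102,.0102)],(0,0,255))
dot([ROOT+Rp@[.045,0,.0162]],(0,255,0)); dot([ROOT+Rp@[.092,0,0]],(255,0,255))
dot([ROOT+Rp@[0,y,z] for y in(-.023,.023) for z in(-.023,.023)],(255,0,0))
cv2.imwrite("pics/chk2t.png",im)
```

```text
(no output)
```

View pics/chk2.png

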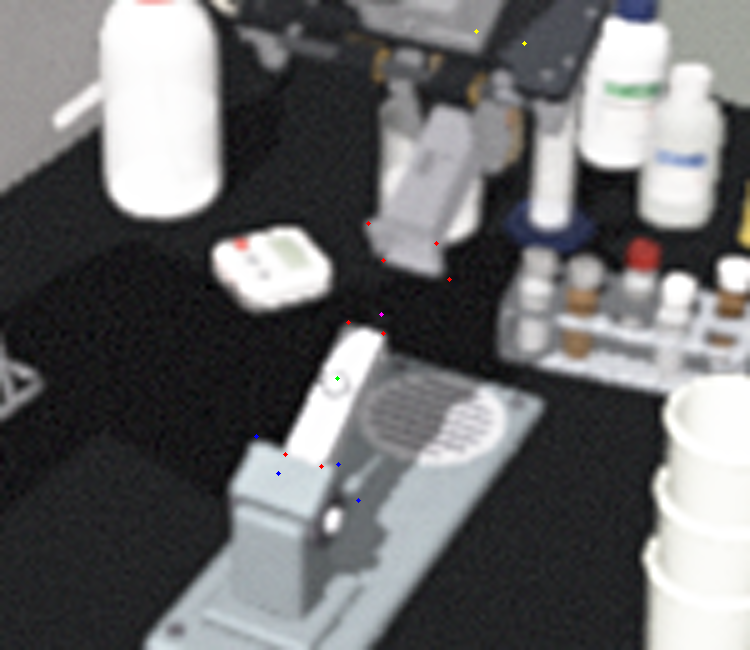

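View pics/chk2t.png

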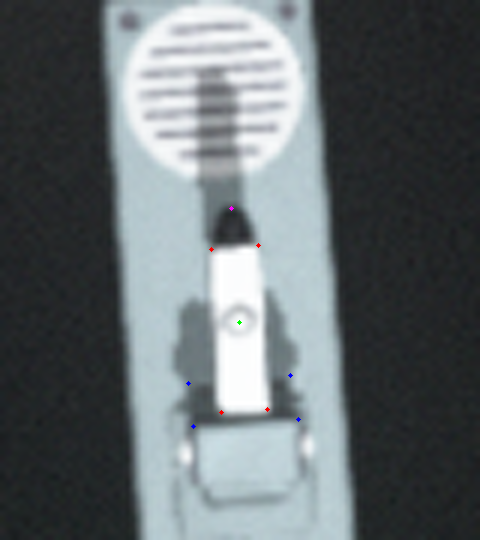

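The predicted spigot points lie on the picture within about 0.5 px (button (337,379), nose (381,314)). The mouth corners lie within about 1 px. I'm starting the approach.

```bash
python3 -m jog '[[0.02,-0.001,0,0,0,0,-1],[0.035,-0.001,0,0,0,0,-1],[0.045,-0.001,0,0,0,0,-1],[0.055,-0.001,0,0,0,0,-1],[0.055,-0.001,0,0,0,0,-1],[0.055,-0.001,0,0,0,0,-1]]' 55
python3 - <<'E'
from h import *
st()
from station import camera
for n in("scene",):
    c=camera(n); np.savez(f"{n}3.npz",**c)
crop(load("scene3"),220,150,130,110,6,"s3.png")
Rs=Rs_of(); p,R=sleeve_pose_to_tcp(ROOT+Rs[:,0]*.065,Rs); print(p); go(p,R)
E
```

```text
time_s: 5.7
ee_pos: [0.615, -0.0512, 0.1475]
eef_rot: [3.141, 0.525, -3.065]
force: [0.3, 1.0, -0.5]
grip_width: 0.0276
5.7 [ 0.615  -0.0512  0.1475] [ 179.96   30.07 -175.61] F [ 0.3  1.  -0.5] M [0.07 0.38 0.  ] w 0.0276 q [-0.2   0.26  1.81  0.26  0.58 -2.03]
[ 0.60585822 -0.05136948  0.14154552]
shift [0.0111 0.0005 0.0006] turn [ 0.0004  0.0008 -0.    ] norm mm 11.07947076301911 deg 0.08444872280214025
```

View pics/s3.png

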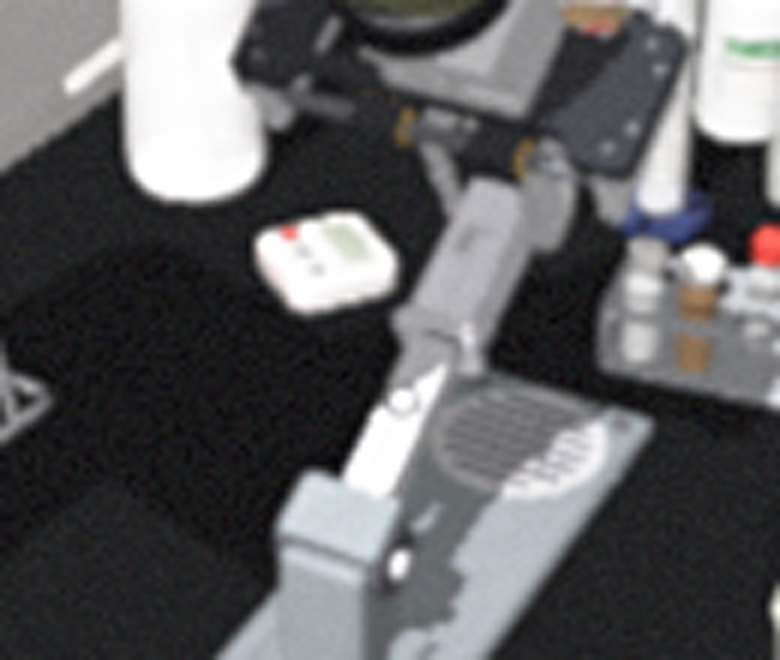

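The nose is inside the mouth (scene crop ~(430,345)) with no contact force. I'll go on to just before the button.

```bash
python3 -m jog '[[0.006,0,0.0005,0,0,0,-1],[0.012,0,0.0005,0,0,0,-1],[0.016,0,0.0005,0,0,0,-1],[0.016,0,0.0005,0,0,0,-1],[0.016,0,0.0005,0,0,0,-1]]' 60
python3 - <<'E'
from h import *
st()
Rs=Rs_of(); p,R=sleeve_pose_to_tcp(ROOT+Rs[:,0]*.0,Rs); print(p); go(p,R)
E
```

```text
time_s: 6.25
ee_pos: [0.6011, -0.0524, 0.1387]
eef_rot: [3.141, 0.523, -3.065]
force: [-4.2, -3.5, -0.2]
grip_width: 0.0275
6.25 [ 0.6011 -0.0524  0.1387] [ 179.96   29.99 -175.59] F [-4.2 -3.5 -0.2] M [-0.73  1.1  -0.1 ] w 0.0275 q [-0.21  0.24  1.85  0.27  0.56 -2.06]
[ 0.54973248 -0.05568812  0.10904552]
shift [ 0.0594  0.0007 -0.    ] turn [ 0.0004 -0.0001  0.0001] norm mm 59.39856177456186 deg 0.0413982902243062
```

```bash
python3 -m jog '[[0.004,-0.0005,0,0,0,0,-1],[0.008,-0.0005,0,0,0,0,-1],[0.012,-0.0005,0,0,0,0,-1],[0.016,-0.0005,0,0,0,0,-1],[0.016,-0.0005,0,0,0,0,-1]]' 60
python3 - <<'E'
from h import *
st()
Rs=Rs_of(); p,R=sleeve_pose_to_tcp(ROOT+Rs[:,0]*.0,Rs); print(p); go(p,R)
E
```

```text
time_s: 6.75
ee_pos: [0.5868, -0.0539, 0.1305]
eef_rot: [3.141, 0.523, -3.065]
force: [-1.7, -0.7, 2.0]
grip_width: 0.0275
6.75 [ 0.5868 -0.0539  0.1305] [ 179.95   29.96 -175.6 ] F [-1.7 -0.7  2. ] M [-0.1   0.71 -0.04] w 0.0275 q [-0.22  0.23  1.9   0.29  0.53 -2.09]
[ 0.54973248 -0.05568812  0.10904552]
shift [0.0428 0.0011 0.    ] turn [ 0.0005 -0.0004  0.    ] norm mm 42.849225149311096 deg 0.061403190544330945
```

```bash
python3 -m jog '[[0.004,0,0,0,0,0,-1],[0.008,0,0,0,0,0,-1],[0.012,0,0,0,0,0,-1],[0.016,0,0,0,0,0,-1],[0.02,0,0,0,0,0,-1],[0.02,0,0,0,0,0,-1]]' 60
python3 - <<'E'
from h import *
st()
Rs=Rs_of(); p,R=sleeve_pose_to_tcp(ROOT+Rs[:,0]*.0,Rs); go(p,R)
from station import camera
for n in("scene",):
    c=camera(n); np.savez(f"{n}4.npz",**c)
crop(load("scene4"),220,160,110,100,6,"s4.png")
E
```

```text
time_s: 7.35
ee_pos: [0.5687, -0.0552, 0.12]
eef_rot: [3.14, 0.522, -3.065]
force: [-5.6, -1.1, 5.7]
grip_width: 0.0273
7.35 [ 0.5687 -0.0552  0.12  ] [ 179.93   29.89 -175.6 ] F [-5.6 -1.1  5.7] M [-0.18  1.   -0.05] w 0.0273 q [-0.23  0.21  1.95  0.32  0.51 -2.13]
shift [0.0219 0.001  0.    ] turn [ 0.0008 -0.0013 -0.    ] norm mm 21.88029978190069 deg 0.13192978858197987
```

View pics/s4.png

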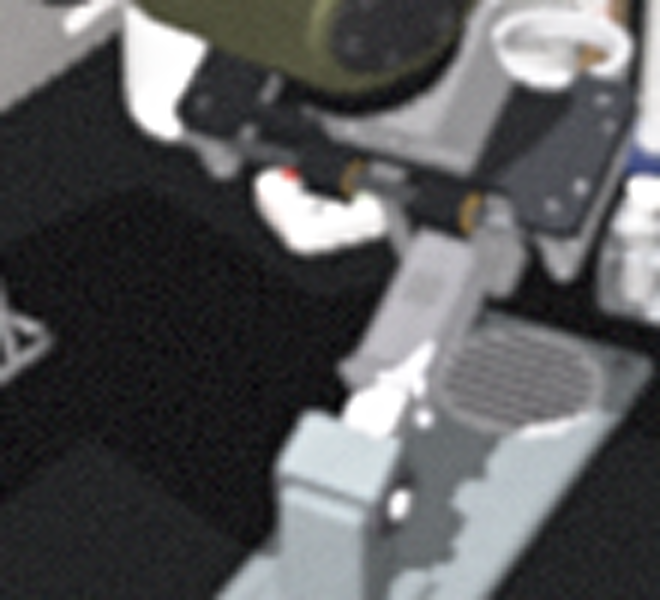

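The button is now under the sleeve, with about 20 mm left to the collar. Forces are small, so I continue.

```bash
python3 -m jog '[[0.004,0,0,0,0.001,0,-1],[0.008,0,0,0,0.001,0,-1],[0.012,0,0,0,0.001,0,-1],[0.016,0,0,0,0.001,0,-1],[0.018,0,0,0,0.001,0,-1],[0.018,0,0,0,0.001,0,-1]]' 60
python3 - <<'E'
from h import *
st()
Rs=Rs_of(); p,R=sleeve_pose_to_tcp(ROOT+Rs[:,0]*.0,Rs); go(p,R)
E
```

```text
time_s: 8.0
ee_pos: [0.5522, -0.0564, 0.1105]
eef_rot: [3.14, 0.518, -3.065]
force: [-15.7, -2.9, 9.1]
grip_width: 0.0278
8.0 [ 0.5522 -0.0564  0.1105] [ 179.91   29.7  -175.59] F [-15.7  -2.9   9.1] M [-0.48  1.49 -0.14] w 0.0278 q [-0.25  0.19  2.    0.35  0.48 -2.16]
shift [0.0028 0.0009 0.0001] turn [ 0.001  -0.0034  0.    ] norm mm 2.987051066179785 deg 0.31764233585250323
```

```bash
python3 -m jog '[[0.001,0,-0.0008,0,0,0,-1],[0.003,0,-0.0008,0,0,0,-1],[0.004,0,-0.0008,0,0,0,-1],[0.004,0,-0.0008,0,0,0,-1]]' 60
python3 - <<'E'
from h import *
st()
Rs=Rs_of(); p,R=sleeve_pose_to_tcp(ROOT+Rs[:,0]*.0,Rs); go(p,R)
from station import camera
for n in("scene",):
    c=camera(n); np.savez(f"{n}5.npz",**c)
crop(load("scene5"),220,160,110,100,6,"s5.png")
E
```

```text
time_s: 8.4
ee_pos: [0.5484, -0.0567, 0.1092]
eef_rot: [3.14, 0.518, -3.065]
force: [2.2, 0.5, -1.4]
grip_width: 0.0277
8.4 [ 0.5484 -0.0567  0.1092] [ 179.91   29.7  -175.6 ] F [ 2.2  0.5 -1.4] M [ 0.01 -0.13 -0.01] w 0.0277 q [-0.25  0.19  2.01  0.35  0.48 -2.17]
shift [-0.0012  0.0009  0.0008] turn [ 0.001  -0.0033 -0.    ] norm mm 1.7100692191757692 deg 0.309438928310899
```

View pics/s5.png

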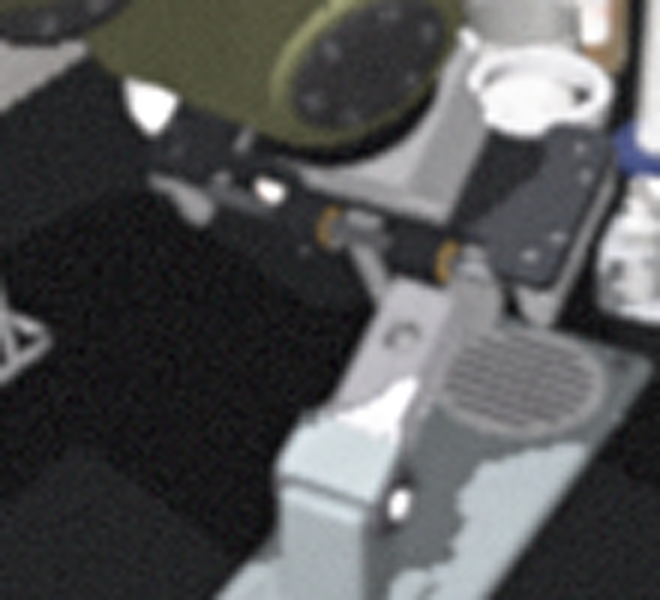

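The button shows in the hole (crop (402,337)) and the mouth is close to the collar. I'll press gently to see whether it has bottomed.

```bash
python3 -m jog '[[0.002,0,0,0,0,0,-1],[0.004,0,0,0,0,0,-1],[0.004,0,0,0,0,0,-1]]' 60
python3 - <<'E'
from h import *
st()
Rs=Rs_of(); p,R=sleeve_pose_to_tcp(ROOT+Rs[:,0]*.0,Rs); go(p,R)
E
```

```text
time_s: 8.75
ee_pos: [0.5478, -0.0572, 0.1098]
eef_rot: [-3.142, 0.526, -3.065]
force: [19.4, 6.1, 3.4]
grip_width: 0.0273
8.75 [ 0.5478 -0.0572  0.1098] [-180.     30.14 -175.62] F [19.4  6.1  3.4] M [ 1.19 -3.38  0.34] w 0.0273 q [-0.25  0.18  2.01  0.36  0.47 -2.18]
shift [-0.0014  0.0013  0.0017] turn [-0.0001  0.0015 -0.0002] norm mm 2.5876563622884774 deg 0.13826567255553437
```

It's blocked at the collar: 18 N along the spigot with no more travel. I'll release and back out along the tool axis.

```bash
python3 -m jog '[[0,0,0,0,0,0,0],[0,0,0,0,0,0,0],[0,0,0,0,0,0,0],[0,0,0,0,0,0,0],[0,0,0,0,0,0,0],[0,0,-0.03,0,0,0,0],[0,0,-0.08,0,0,0,0],[0,0,-0.13,0,0,0,0],[0,0,-0.17,0,0,0,0],[0,0,-0.17,0,0,0,0],[0,0,-0.17,0,0,0,0]]' 30
python3 - <<'E'
from h import *
st()
from station import camera
for n in("scene","top"):
    c=camera(n); cv2.imwrite(f"pics/{n}6.png",c["image"][:,:,::-1]); np.savez(f"{n}6.npz",**c)
crop(load("scene6"),225,170,110,100,6,"s6.png")
E
```

```text
time_s: 9.85
ee_pos: [0.4626, -0.0638, 0.2572]
eef_rot: [-3.141, 0.527, -3.065]
force: [-1.1, -0.9, -0.4]
grip_width: 0.0468
9.85 [ 0.4626 -0.0638  0.2572] [-179.96   30.21 -175.63] F [-1.1 -0.9 -0.4] M [0.01 0.26 0.01] w 0.0468 q [-0.33 -0.22  2.03  0.27  0.86 -2.1 ]
```

View pics/s6.png

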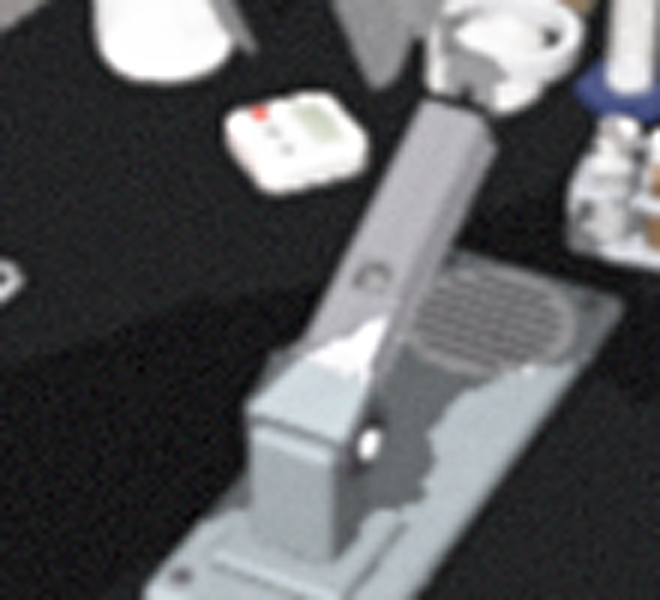

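View pics/top6.png

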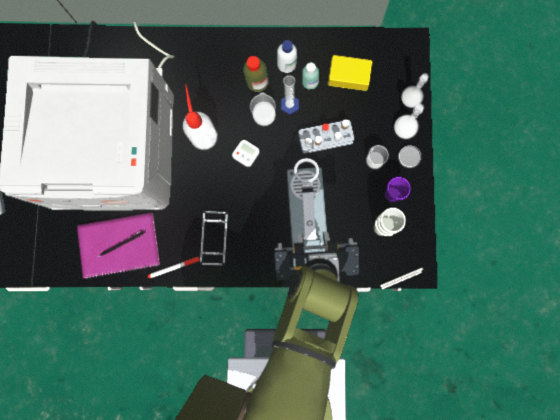

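The arm is seated, with the button visible in the hole (crop (372,277)) and the mouth on the collar; nothing else has moved. Next I'll measure the stack's rim (top (391,221)) and the ring (top (306,170)).

Run:
```python
from h import *
from scipy.optimize import least_squares
np.set_printoptions(precision=4,suppress=True)
def fitcirc(P,r):
    return least_squares(lambda c:np.hypot(P[:,0]-c[0],P[:,1]-c[1])-r,P[:,:2].mean(0),loss='soft_l1',f_scale=.001)
def arc(c,box,z,angs,lev,r,c0):
    g=c["image"].astype(np.float32).mean(2); P=[]
    for a in angs:
        d=np.array([np.cos(a),np.sin(a),0])
        rr=np.linspace(r+.012,r-.008,81); px=proj(c,np.array([*c0,z])+rr[:,None]*d).astype(np.float32)
        v=cv2.remap(g,px[None,:,0],px[None,:,1],cv2.INTER_CUBIC)[0]
        i=np.argmax(v>lev)
        if v[i]>lev: P.append(np.r_[c0+rr[i]*d[:2]])
    P=np.array(P); f=fitcirc(P,r); return f.x,np.abs(f.fun).mean(),len(P)
t=load("top6");s=load("scene6")
# guess from top crop
c0=onz(t,(213.5/4+340,321/4+140),.184)[:2]; print("guess",c0)
# top view: away from nested parts: directions to +x,-y
for it in range(3):
    a=np.radians(np.arange(-120,60,5)); x,e,n=arc(t,None,.182,a,120,.031,c0); c0=x
print("top cam",x,e,n)
x0=x
for it in range(3):
    a=np.radians(np.arange(0,170,5)); x2,e,n=arc(s,None,.182,a,140,.031,x0); x0=x2
print("scene cam",x2,e,n)
# lower rims from scene near side arcs & tri guess
print("tri", tri(t,(213.5/4+340,321/4+140),s,(225/6+330,143/6+200)))
Rs=Rs_of(); r=ROOT+Rs@np.array([.182,0,-.007]); print("ring pred",r)
crop(t,285,150,45,45,12,"t_ring.png"); crop(s,285,150,60,50,10,"s_ring.png"); crop(t,370,190,50,55,10,"t_st6.png")
q=proj(t,r+[0,0,.006])[0]; print("ring top px",((q-[285,150]+.5)*12-.5)); q=proj(s,r+[0,0,.006])[0]; print(((q-[285,150]+.5)*10-.5))
```

```text
guess [ 0.5083 -0.2667]
top cam [ 0.5108 -0.2658] 0.0002854782187700048 36
scene cam [ 0.5278 -0.2329] 0.002171157405408623 28
tri (array([ 0.5082, -0.2665,  0.1824]), np.float64(0.001012844310468864))
ring pred [ 0.6361 -0.049   0.1729]
ring top px [259.089  247.5967]
[252.6731 237.2308]
```

View pics/t_ring.png

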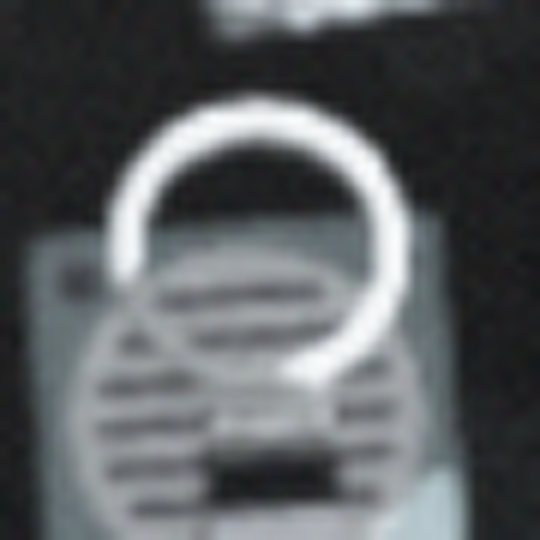

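View pics/s_ring.png

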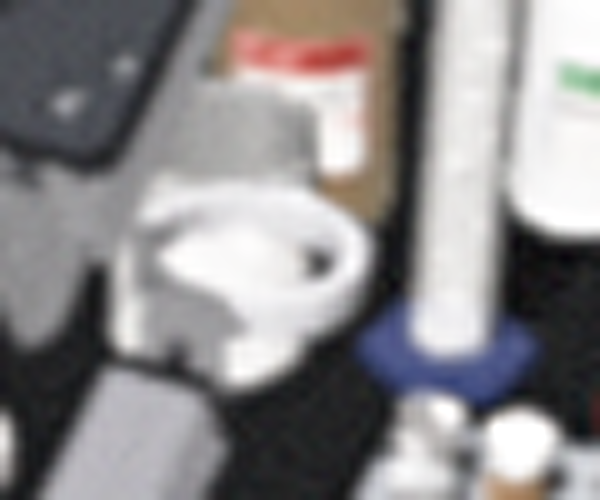

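View pics/t_st6.png

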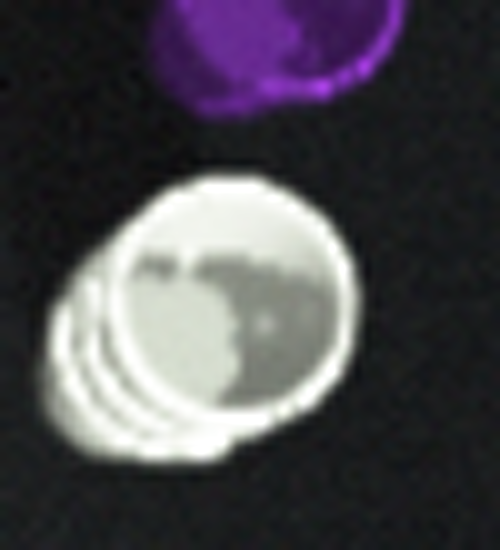

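Run:
```python
from h import *
R=np.diag([-1.,1,-1]); go([.5095,-.266,.25],R)
```

```text
shift [-0.0245 -0.2055  0.0203] turn [0.0133 0.3335 0.0474] norm mm 207.93503573774044 deg 30.336897743583847
```

```bash
python3 -m jog '[[-0.0245,-0.2055,0.02,0.013,0.3335,0.047,1],[-0.0245,-0.2055,0.02,0.013,0.3335,0.047,1],[-0.0245,-0.2055,0.02,0.013,0.3335,0.047,1],[-0.0245,-0.2055,0.02,0.013,0.3335,0.047,1],[-0.0245,-0.2055,0.02,0.013,0.3335,0.047,1],[-0.0245,-0.2055,0.02,0.013,0.3335,0.047,1],[-0.0245,-0.2055,0.02,0.013,0.3335,0.047,1],[-0.0245,-0.2055,0.02,0.013,0.3335,0.047,1],[-0.0245,-0.2055,0.02,0.013,0.3335,0.047,1],[-0.0245,-0.2055,0.02,0.013,0.3335,0.047,1]]' 30
python3 - <<'E'
from h import *
st()
from station import camera
for n in("scene","top"):
    c=camera(n); cv2.imwrite(f"pics/{n}7.png",c["image"][:,:,::-1]); np.savez(f"{n}7.npz",**c)
crop(load("scene7"),310,140,130,130,4.5,"s7.png")
R=np.diag([-1.,1,-1]); go([.5095,-.266,.15],R)
E
```

```text
time_s: 10.95
ee_pos: [0.5093, -0.2654, 0.251]
eef_rot: [-3.141, 0.001, -3.14]
force: [-0.1, 0.2, -0.4]
grip_width: 0.0941
10.95 [ 0.5093 -0.2654  0.251 ] [-1.7998e+02  6.0000e-02 -1.7992e+02] F [-0.1  0.2 -0.4] M [ 0.    0.03 -0.03] w 0.0941 q [-0.54  0.32  1.38  0.    1.43 -2.12]
shift [-1.000e-04 -3.000e-04  1.007e-01] turn [-0.0001  0.0004  0.0007] norm mm 100.74619732350774 deg 0.07734902681766521
```

View pics/s7.png

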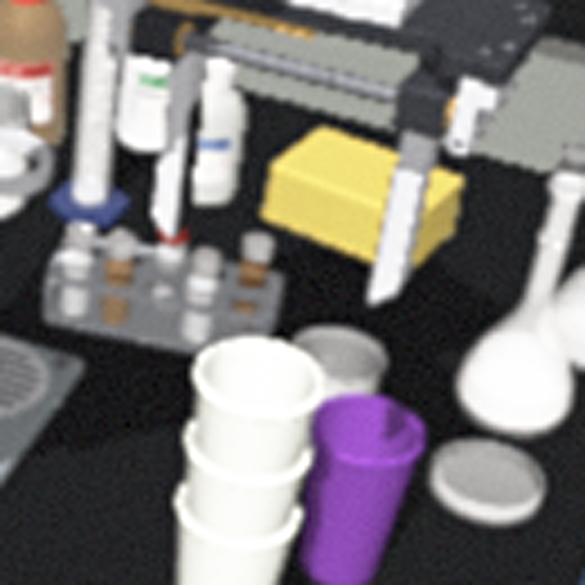

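The open fingers stand above the stack, with fingertips at crop (165,225) and (378,300) and the rim at (260,375). I'll descend and close gently.

```bash
python3 -m jog '[[0,0,0.04,0,0,0,1],[0,0,0.08,0,0,0,1],[0,0,0.1,0,0,0,1],[0,0,0.1,0,0,0,1],[0,0,0.1,0,0,0,1]]' 8
python3 - <<'E'
from h import *
st()
from station import camera
c=camera("scene"); np.savez("scene8.npz",**c)
crop(load("scene8"),310,140,130,160,3.7,"s8.png")
E
```

```text
time_s: 11.55
ee_pos: [0.5097, -0.2658, 0.1518]
eef_rot: [-3.141, 0.001, -3.14]
force: [0.0, -0.4, -0.4]
grip_width: 0.0939
11.55 [ 0.5097 -0.2658  0.1518] [-1.7996e+02  9.0000e-02 -1.7993e+02] F [ 0.  -0.4 -0.4] M [0.   0.04 0.  ] w 0.0939 q [-0.54  0.4   1.51  0.    1.23 -2.12]
```

View pics/s8.png

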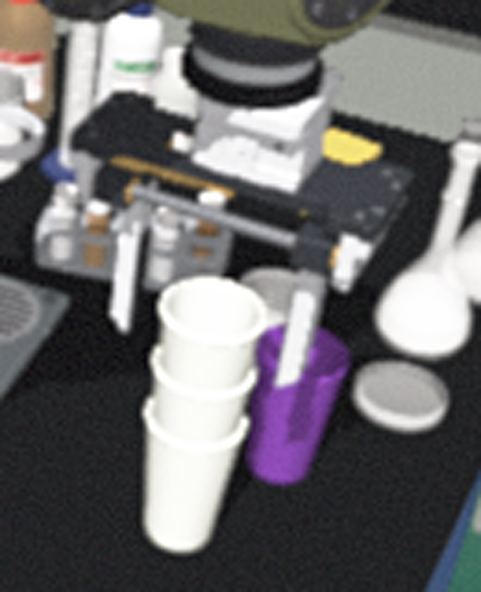

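```bash
python3 -m jog '[[0,0,0,0,0,0,-0.2],[0,0,0,0,0,0,-0.2],[0,0,0,0,0,0,-0.2],[0,0,0,0,0,0,-0.2],[0,0,0,0,0,0,-0.2],[0,0,0,0,0,0,-0.2],[0,0,0,0,0,0,-0.2],[0,0,0,0,0,0,-0.2],[0,0,0,0,0,0,-0.2],[0,0,0,0,0,0,-0.2]]' 8
python3 - <<'E'
from h import *
st()
from station import camera
c=camera("scene"); np.savez("scene9.npz",**c)
crop(load("scene9"),330,190,90,110,5.4,"s9.png")
E
```

```text
time_s: 12.6
ee_pos: [0.51, -0.266, 0.1525]
eef_rot: [-3.14, 0.003, -3.14]
force: [-0.6, 0.4, 1.8]
grip_width: 0.0597
12.6 [ 0.51   -0.266   0.1525] [-1.7992e+02  1.5000e-01 -1.7993e+02] F [-0.6  0.4  1.8] M [-0.03 -0.01 -0.01] w 0.0597 q [-0.54  0.4   1.51  0.    1.23 -2.12]
```

View pics/s9.png

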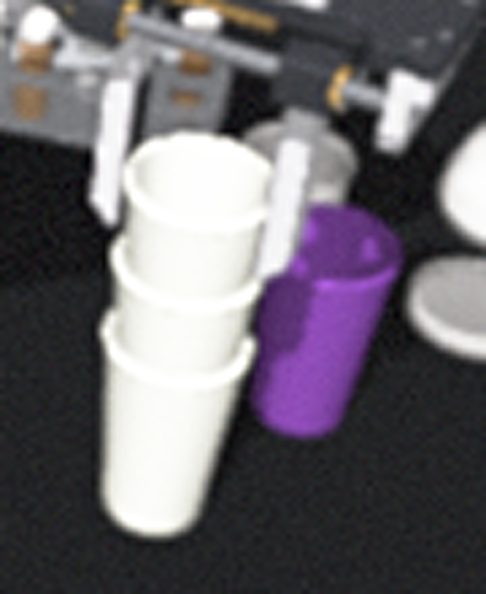

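```bash
python3 -m jog '[[0,0,0,0,0,0,-0.4],[0,0,0,0,0,0,-0.4],[0,0,0,0,0,0,-0.4]]' 8
python3 - <<'E'
from h import *
st()
E
```

```text
time_s: 12.95
ee_pos: [0.51, -0.2661, 0.1525]
eef_rot: [-3.14, 0.003, -3.14]
force: [-0.5, -0.6, 1.4]
grip_width: 0.0599
12.95 [ 0.51   -0.2661  0.1525] [-1.7992e+02  1.6000e-01 -1.7993e+02] F [-0.5 -0.6  1.4] M [-0.02  0.01 -0.04] w 0.0599 q [-0.54  0.4   1.51  0.    1.23 -2.12]
```

```bash
python3 -m jog '[[0,0,-0.005,0,0,0,-0.4],[0,0,-0.01,0,0,0,-0.4],[0,0,-0.015,0,0,0,-0.4],[0,0,-0.02,0,0,0,-0.4],[0,0,-0.025,0,0,0,-0.4],[0,0,-0.025,0,0,0,-0.4]]' 10
python3 - <<'E'
from h import *
st()
from station import camera
c=camera("scene"); np.savez("scene10.npz",**c)
crop(load("scene10"),330,170,90,130,4.6,"s10.png")
E
```

```text
time_s: 13.55
ee_pos: [0.5102, -0.2662, 0.1784]
eef_rot: [-3.14, 0.004, -3.14]
force: [-0.7, 0.1, -0.3]
grip_width: 0.0594
13.55 [ 0.5102 -0.2662  0.1784] [-179.88    0.22 -179.93] F [-0.7  0.1 -0.3] M [0.04 0.03 0.04] w 0.0594 q [-0.54  0.38  1.48  0.    1.28 -2.12]
```

View pics/s10.png

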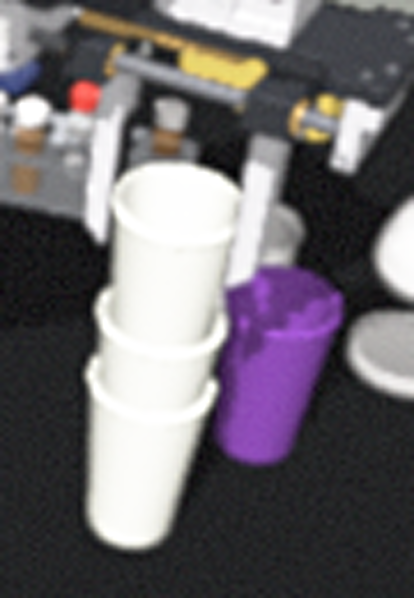

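Only the top cup rises; the lower two rims have kept their 42 mm spacing and their place. I'll lift it clear.

```bash
python3 -m jog '[[0,0,-0.02,0,0,0,-0.4],[0,0,-0.04,0,0,0,-0.4],[0,0,-0.06,0,0,0,-0.4],[0,0,-0.08,0,0,0,-0.4],[0,0,-0.11,0,0,0,-0.4],[0,0,-0.14,0,0,0,-0.4],[0,0,-0.15,0,0,0,-0.4],[0,0,-0.15,0,0,0,-0.4]]' 10
python3 - <<'E'
from h import *
st()
from station import camera
for n in("scene","top"):
    c=camera(n); cv2.imwrite(f"pics/{n}11.png",c["image"][:,:,::-1]); np.savez(f"{n}11.npz",**c)
crop(load("scene11"),310,110,120,190,3,"s11.png")
R=np.diag([-1.,1,-1]); go([.636,-.049,.33],R)
E
```

```text
time_s: 14.4
ee_pos: [0.5098, -0.2659, 0.3284]
eef_rot: [-3.139, 0.005, -3.14]
force: [0.7, 0.1, -0.7]
grip_width: 0.0594
14.4 [ 0.5098 -0.2659  0.3284] [-179.85    0.26 -179.93] F [ 0.7  0.1 -0.7] M [-0.02  0.02 -0.04] w 0.0594 q [-0.54  0.3   1.25  0.    1.59 -2.12]
shift [-0.1269  0.2166 -0.0039] turn [-0.0004  0.0009  0.0007] norm mm 251.0280116538453 deg 0.11227035270040572
```

View pics/s11.png

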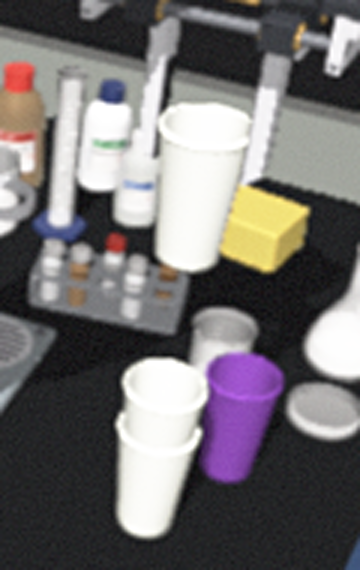

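```bash
python3 -m jog '[[-0.127,0.2165,-0.004,0,0,0,-0.4],[-0.127,0.2165,-0.004,0,0,0,-0.4],[-0.127,0.2165,-0.004,0,0,0,-0.4],[-0.127,0.2165,-0.004,0,0,0,-0.4],[-0.127,0.2165,-0.004,0,0,0,-0.4],[-0.127,0.2165,-0.004,0,0,0,-0.4],[-0.127,0.2165,-0.004,0,0,0,-0.4],[-0.127,0.2165,-0.004,0,0,0,-0.4],[-0.127,0.2165,-0.004,0,0,0,-0.4]]' 10
python3 - <<'E'
from h import *
st()
from station import camera,status
for n in("scene","top"):
    c=camera(n); cv2.imwrite(f"pics/{n}12.png",c["image"][:,:,::-1]); np.savez(f"{n}12.npz",**c)
s=load("scene12"); e=status.get_obs()["ee_pos"]; b=e+[0,0,-.0685]
im=cv2.resize(s["image"][:,:,::-1][90:230,250:370],None,fx=4.2,fy=4.2,interpolation=cv2.INTER_CUBIC)
def dot(P,col):
    for a in proj(s,P):
        q=((a-[250,90]+.5)*4.2-.5).round().astype(int); cv2.circle(im,tuple(int(v) for v in q),1,col,-1)
A=np.linspace(0,2*np.pi,24,endpoint=False); C=np.c_[np.cos(A),np.sin(A),0*A]
dot(b+.021*C,(0,0,255)); dot(b+[0,0,.1]+.031*C,(255,0,0)); 
Rs=Rs_of(); r=ROOT+Rs@np.array([.182,0,-.007]); dot(r+[0,0,.006]+.0315*C,(0,180,0))
cv2.imwrite("pics/chk12.png",im)
crop(load("top12"),260,120,100,100,5,"t12.png")
R=np.diag([-1.,1,-1]); go([.636,-.049,.26],R)
E
```

```text
time_s: 15.4
ee_pos: [0.6356, -0.0504, 0.33]
eef_rot: [-3.141, 0.001, 3.141]
force: [-0.1, -0.2, -0.2]
grip_width: 0.0596
15.4 [ 0.6356 -0.0504  0.33  ] [-1.7996e+02  6.0000e-02  1.7997e+02] F [-0.1 -0.2 -0.2] M [ 0.02 -0.03  0.01] w 0.0596 q [-0.14  0.46  1.03 -0.    1.66 -1.71]
shift [-0.0001  0.0012  0.0703] turn [-0.0004  0.001  -0.0002] norm mm 70.28289933613893 deg 0.1024009947488981
```

View pics/chk12.png

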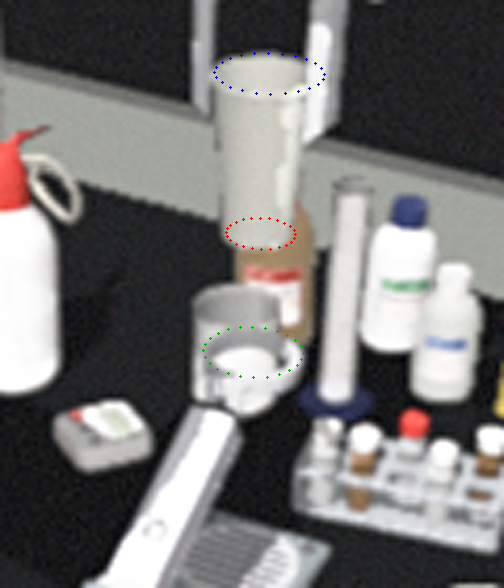

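View pics/t12.png

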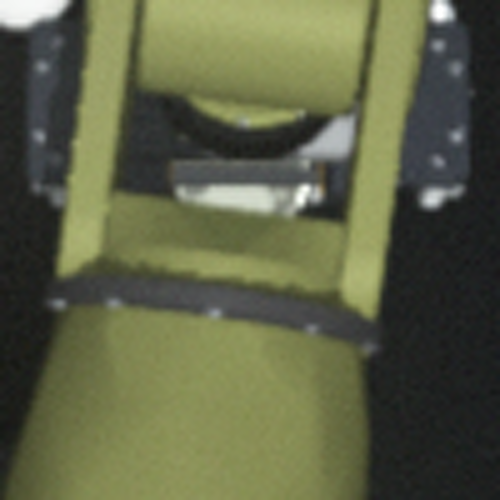

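Run:
```python
from h import *
crop(load("scene12"),292,96,50,100,6,"s12.png")
im=cv2.imread("pics/s12.png"); print(im.shape)
from station import status
s=load("scene12"); e=status.get_obs()["ee_pos"]; b=e+[0,0,-.0685]
A=np.linspace(0,2*np.pi,360,endpoint=False); C=np.c_[np.cos(A),np.sin(A),0*A]
f=lambda a:(a-[292,96]+.5)*6-.5
for P in(b+.021*C,b+[0,0,.1]+.031*C):
    q=f(proj(s,P)); print(q.min(0),q.max(0))
```

```text
(600, 300, 3)
[ 70.53997695 275.07957066] [170.12334315 319.85257355]
[54.62460315 39.65339469] [210.91498276  98.08318373]
```

View pics/s12.png

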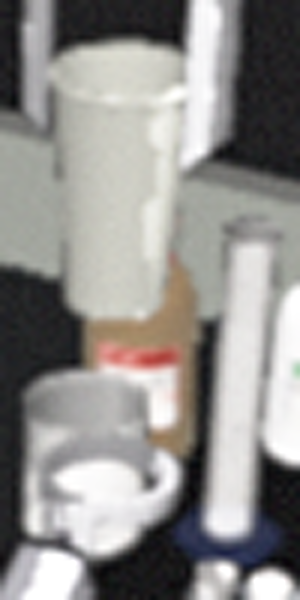

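The cup hangs upright about 2 mm left of prediction (foot at crop (115,300)), and the ring is as predicted. I'll shift about 1.5 mm in x and lower.

```bash
python3 -m jog '[[-0.0015,0.001,0.03,0,0,0,-0.4],[-0.0015,0.001,0.06,0,0,0,-0.4],[-0.0015,0.001,0.08,0,0,0,-0.4],[-0.0015,0.001,0.095,0,0,0,-0.4],[-0.0015,0.001,0.1,0,0,0,-0.4],[-0.0015,0.001,0.1,0,0,0,-0.4],[-0.0015,0.001,0.1,0,0,0,-0.4]]' 10
python3 - <<'E'
from h import *
st()
from station import camera,status
c=camera("scene"); np.savez("scene13.npz",**c)
crop(load("scene13"),280,130,70,80,7,"s13.png")
E
```

```text
time_s: 16.2
ee_pos: [0.6377, -0.0495, 0.2314]
eef_rot: [-3.141, 0.003, 3.141]
force: [-0.1, -0.2, -0.0]
grip_width: 0.0595
16.2 [ 0.6377 -0.0495  0.2314] [-1.7995e+02  1.7000e-01  1.7996e+02] F [-0.1 -0.2 -0. ] M [ 0.03  0.04 -0.04] w 0.0595 q [-0.13  0.49  1.2  -0.    1.45 -1.7 ]
```

View pics/s13.png

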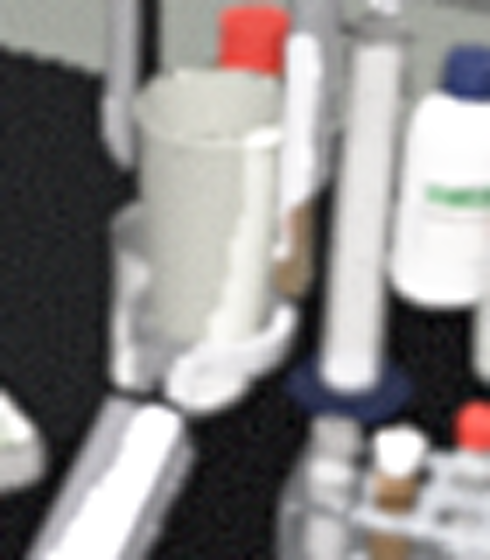

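The foot is inside the ring (crop (205,345)) with no contact force. I'll lower further.

```bash
python3 -m jog '[[0,0,0.01,0,0,0,-0.4],[0,0,0.02,0,0,0,-0.4],[0,0,0.028,0,0,0,-0.4],[0,0,0.032,0,0,0,-0.4],[0,0,0.032,0,0,0,-0.4],[0,0,0.032,0,0,0,-0.4]]' 10
python3 - <<'E'
from h import *
st()
E
```

```text
time_s: 16.85
ee_pos: [0.6379, -0.0495, 0.1996]
eef_rot: [-3.141, 0.003, 3.141]
force: [0.7, -0.7, -1.1]
grip_width: 0.0597
16.85 [ 0.6379 -0.0495  0.1996] [-179.95    0.19  179.96] F [ 0.7 -0.7 -1.1] M [0.03 0.04 0.03] w 0.0597 q [-0.13  0.51  1.25 -0.    1.38 -1.7 ]
```

```bash
python3 -m jog '[[0,0,0.003,0,0,0,-0.4],[0,0,0.006,0,0,0,-0.4],[0,0,0.006,0,0,0,-0.4],[0,0,0.006,0,0,0,-0.4]]' 10
python3 - <<'E'
from h import *
st()
E
```

```text
time_s: 17.25
ee_pos: [0.6378, -0.0494, 0.1935]
eef_rot: [-3.141, 0.003, 3.141]
force: [0.5, -0.4, -0.6]
grip_width: 0.0596
17.25 [ 0.6378 -0.0494  0.1935] [-179.95    0.18  179.97] F [ 0.5 -0.4 -0.6] M [-0.07  0.07  0.06] w 0.0596 q [-0.13  0.51  1.26 -0.    1.37 -1.7 ]
```

```bash
python3 -m jog '[[0,0,0.002,0,0,0,-0.4],[0,0,0.004,0,0,0,-0.4],[0,0,0.005,0,0,0,-0.4],[0,0,0.005,0,0,0,-0.4]]' 10
python3 - <<'E'
from h import *
st()
from station import camera
c=camera("scene"); np.savez("scene14.npz",**c)
crop(load("scene14"),280,140,70,80,7,"s14.png")
E
```

```text
time_s: 17.65
ee_pos: [0.6382, -0.0495, 0.1893]
eef_rot: [-3.14, 0.005, 3.141]
force: [-0.7, -1.1, 6.3]
grip_width: 0.0597
17.65 [ 0.6382 -0.0495  0.1893] [-179.93    0.28  179.97] F [-0.7 -1.1  6.3] M [-0.14  0.1  -0.01] w 0.0597 q [-0.13  0.51  1.26 -0.    1.36 -1.7 ]
```

View pics/s14.png

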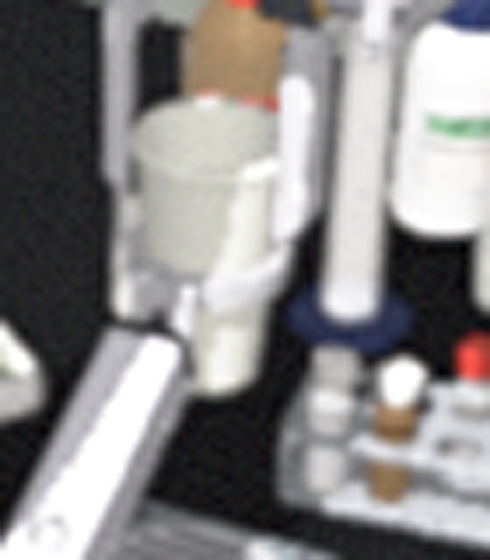

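The cup is seated in the ring (6 N upward at underside ≈ 0.121). I'll let go and rise.

```bash
python3 -m jog '[[0,0,0,0,0,0,0.9],[0,0,0,0,0,0,0.9],[0,0,0,0,0,0,0.9],[0,0,0,0,0,0,0.9],[0,0,0,0,0,0,0.9],[0,0,0,0,0,0,0.9],[0,0,0,0,0,0,0.9],[0,0,-0.03,0,0,0,0.9],[0,0,-0.07,0,0,0,0.9],[0,0,-0.12,0,0,0,0.9],[0,0,-0.15,0,0,0,0.9],[0,0,-0.15,0,0,0,0.9]]' 10
python3 - <<'E'
from h import *
st()
R=np.diag([-1.,1,-1]); go([.42,-.05,.36],R)
E
```

```text
time_s: 18.9
ee_pos: [0.6382, -0.0495, 0.3445]
eef_rot: [-3.139, 0.013, 3.141]
force: [-0.5, -1.4, -0.7]
grip_width: 0.0891
18.9 [ 0.6382 -0.0495  0.3445] [-179.88    0.72  179.96] F [-0.5 -1.4 -0.7] M [ 0.05 -0.02 -0.  ] w 0.0891 q [-0.13  0.46  1.   -0.    1.68 -1.7 ]
shift [ 0.218  -0.0007 -0.0183] turn [-0.0014  0.008  -0.0004] norm mm 218.75391573093734 deg 0.7346744517491555
```

```bash
python3 -m jog '[[0.22,0,-0.02,0,0.008,0,0.9],[0.22,0,-0.02,0,0.008,0,0.9],[0.22,0,-0.02,0,0.008,0,0.9],[0.22,0,-0.02,0,0.008,0,0.9],[0.22,0,-0.02,0,0.008,0,0.9],[0.22,0,-0.02,0,0.008,0,0.9],[0.22,0,-0.02,0,0.008,0,0.9],[0.22,0,-0.02,0,0.008,0,0.9]]'
python3 - <<'E'
from h import *
st()
from station import camera
for n in("scene","top"):
    c=camera(n); cv2.imwrite(f"pics/{n}15.png",c["image"][:,:,::-1]); np.savez(f"{n}15.npz",**c)
crop(load("scene15"),225,150,190,150,4.2,"s15.png")
E
```

```text
time_s: 19.7
ee_pos: [0.4186, -0.0493, 0.3609]
eef_rot: [-3.14, -0.001, 3.141]
force: [0.7, -0.6, -0.5]
grip_width: 0.0893
19.7 [ 0.4186 -0.0493  0.3609] [-1.7989e+02 -7.0000e-02  1.7997e+02] F [ 0.7 -0.6 -0.5] M [ 0.06  0.02 -0.01] w 0.0893 q [-0.2  -0.07  1.58 -0.    1.63 -1.77]
```

View pics/s15.png

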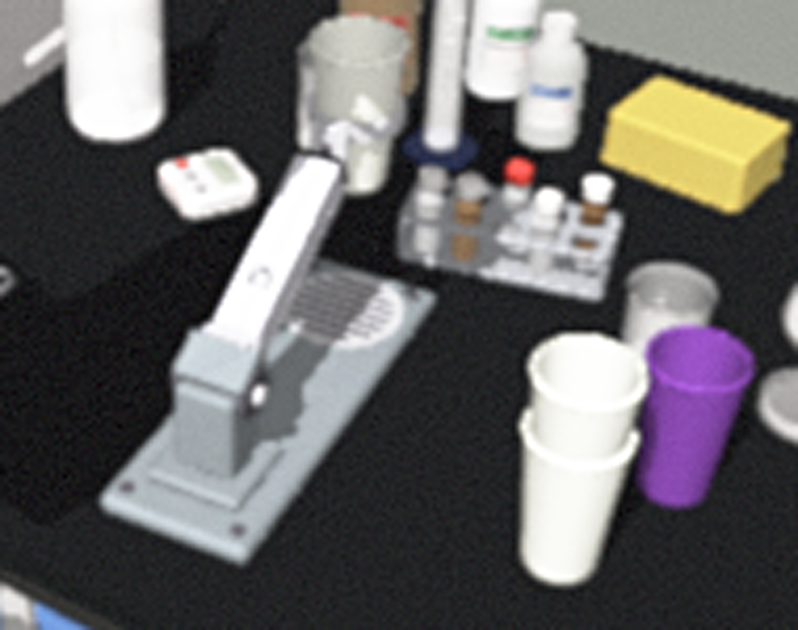

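View pics/top15.png

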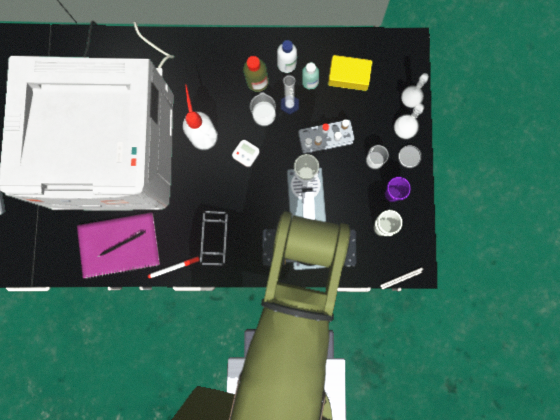

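The cup stands upright in the ring, the two cups and the bystanders are where they were, and the gripper is clear. One close look at the button before handing in.

Run:
```python
from h import *
s=load("scene15"); crop(s,260,185,50,60,10,"s15b.png")
Rs=Rs_of()
for n,v in dict(btn=[.045,0,.0162],hole=[.045,0,.014]).items():
    print(n,((proj(s,ROOT+Rs@np.array(v))[0]-[260,185]+.5)*10-.5).round())
```

```text
btn [274. 306.]
hole [276. 310.]
```

View pics/s15b.png

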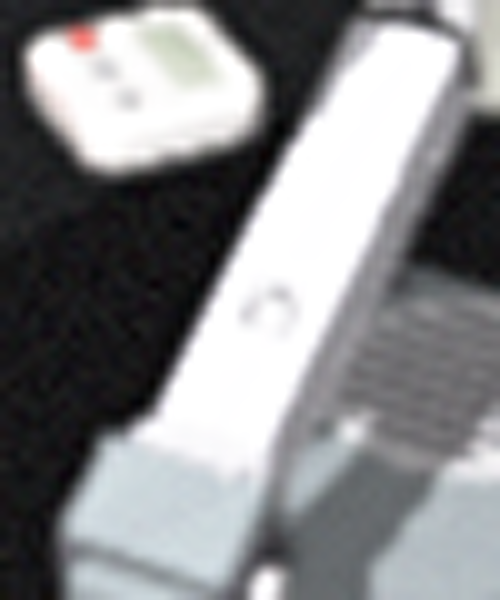

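The bright dome fills the hole at crop (270,308), where the fully-on pose predicts it at (274,306). The mouth lies at the collar, so I'm handing in.

```bash
python3 -c "
from station import ctrl
print(ctrl.hand_in())"
```

```text
the job is handed in; nothing more can be done
None
```

The cup arm is on the spigot, and the top cup stands upright in its ring. I handed the job in at about 20 s of robot time, and hand-in reported no verdict.

- **Arm:** I took the sleeve off the rack and slid it hole upward over the button down to the collar. There it stopped dead under about 18 N along the spigot. In the last picture the button's dome shows in the hole, within 1 px of where it should be with the arm fully on. Whether it has popped all the way out I judged only from the pictures.
- **Cup:** I lifted the top cup off the stack and lowered it into the ring until it met about 6 N upward. After I let go it stayed upright. The underside sits about 52 mm below the ring's centre, inside the 45 to 55 mm you gave.
- **Surroundings:** The other two cups stayed nested and standing, and the purple cup and the bystanders look unmoved in both views. The gripper was clear of everything, and the highest wrist force I read was about 21 N.
- **Disagreements:** The measured stop at the collar was about 1.4 mm beyond my camera estimate, within the stated calibration. The held cup sat about 2 mm off its predicted place, which I corrected before lowering it.

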